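Return three forming punches to their matching dies

TASK

The three forming punches have been stood on each other's dies and none of them fits: get each one home in the die of its own shape, right down on the floor of the pocket, so that the sets are ready for the press. All three dies are occupied, so stand a punch on the empty bench block while you change them round; keep the punches upright and leave the tape and the sanding block where they are.

Things in the scene. Friction and masses are not known exactly. Their poses are not given: they have to be found in the camera images.
- round_punch: The punch with the round nose, 64 mm across; its shank is round, 26 mm across. Upright, aluminium, 76 mm tall: below, a flat-faced nose 22 mm high (lower edge chamfered 2 mm); above it, on the axis, the shank to grip, from 22 to 76 mm. Origin: centre of the nose's underside, z up. About 0.3 kg.
- square_punch: The punch with the square nose, 40 x 40 mm; its shank is square, 24 x 24 mm, both with sides along its x and y. Upright, aluminium, 76 mm tall: below, a flat-faced nose 22 mm high (lower edge chamfered 2 mm); above it, on the axis, the shank to grip, from 22 to 76 mm. Origin: centre of the nose's underside, z up. About 0.25 kg.
- oblong_punch: The punch with the long narrow nose, 16 mm (its x) by 88 mm (its y); its shank is 16 mm along x and 30 mm along y. Upright, aluminium, 76 mm tall: below, a flat-faced nose 22 mm high (lower edge chamfered 2 mm); above it, on the axis, the shank to grip, from 22 to 76 mm. Origin: centre of the nose's underside, z up. About 0.22 kg.
- round_die: The die turned from round bar: a dark steel disc 104 mm across, 36 mm high, screws sunk in its top, too heavy to move. Origin: centre of its underside, z up. In its top a flat-bottomed pocket 16 mm deep (floor 20 mm above the origin), 4 mm chamfer round its mouth; the pocket is round, 69 mm across.
- square_die: The square die: a dark steel block 80 x 80 mm (sides along its x and y), 36 mm high, screws sunk in its top, too heavy to move. Origin: centre of its underside, z up. In its top a flat-bottomed pocket 16 mm deep (floor 20 mm above the origin), 4 mm chamfer round its mouth; the pocket is square, 45 x 45 mm, parallel to the block.
- oblong_die: The oblong die: a dark steel block 56 mm (its x) by 130 mm (its y), 36 mm high, screws sunk in its top, too heavy to move. Origin: centre of its underside, z up. In its top a flat-bottomed pocket 16 mm deep (floor 20 mm above the origin), 4 mm chamfer round its mouth; the pocket is 21 mm along x by 93 mm along y. Either way round fits.
- bench_block: A bare steel bench block, 100 x 100 x 18 mm high, fixed, empty at the start: a flat place to stand one punch. Origin: centre of its underside, z up. (At the start each die has a wrong punch standing on its top, bridging the pocket, so that punch's underside is 36 mm above the table.)
- masking_tape: A bystander: roll of cream masking tape lying flat, 68 mm across, 24 mm high. Origin: centre of its underside.
- sanding_block: A bystander: wooden sanding block, 38 x 72 mm (long side along its y), 24 mm high. Origin: centre of its underside.
There are look-alikes about, which are no part of the job. What is shaped like the round_die but yellow is not meant.

How it is judged:
By the outcome, as a careful person would: the job done as asked, in the order asked, and still so for the second after the job is handed in, with the robot touching nothing.
It also fails if it takes over 106 s, if anything falls off the work surface, if the arm or the gripper's body presses on something with over 40 N, if the wrist force passes 120 N, or if a joint passes its speed limit or range.

ROBOT

A 6-joint arm with a two-finger parallel gripper is mounted at the origin on a cart in front of the work surface, level with it; the furniture and walls round the work are solid. World frame = base frame: x ahead of the robot, y to its left, z up, the work surface at z = 0. Lengths are in m, angles in rad, forces in N, time in s.
With the tool pointing down it reaches from about 0.4 to 0.825 m from the base axis. Payload 7 kg.
Tool frame: the origin (TCP) lies on the centre line of the jaws, within the pads' length; the fingertips stand 11 mm ahead of it and the grasp point (between the pads) lies 8 mm behind it; z points along the fingers, y is the line along which they close (so a half turn about z gives the same grasp; the last joint's range is limited). The gripper opens to 85 mm and grips with 20 to 120 N. Pads are 22 mm wide; open, the fingers measure 114 mm over their backs; the gripper's body (76 mm by 85 mm) begins 54 mm behind the grasp point. The pads swing forward as they close: fully open they stand 13 mm farther back than shut.
Start: joints at [-0.848, 0.359, 0.012, 0, -1.224, -0.288], TCP at [0.284, -0.612, 0.242] pointing down, gripper open.
Joint ranges: [-3.07, 3.07], [-1.43, 2.12], [-1.02, 1.25], [-3.03, 1.67], [-3.05, -0], [-3.03, 3.03]. Speed limits (rad/s): [2.39, 2.39, 3.01, 3.14, 3.14, 3.14].

INTERFACE

Orientations are given as a unit quaternion [w, x, y, z].
In Python, from cell import robot, read_camera, camera_params gives the robot as it stands. The module is installed in compiled form; this text tells all that it offers.
- The arm moves only by the tool drive_tool, never from a script. Its argument "plan" is a list of rows, each a list of 5 numbers: the finger opening in mm, from 0 to 85.4, then the shift along the tool's x, y, z in mm, then the turn about the tool's z in degrees. A call has 1 to 10 rows; each row is the pose to reach, as a shift and turn from the pose commanded when the call began, along the tool's axes at that moment; what a row does not reach only later rows make up. A row lasts 1/12 s, in which the tool goes at most 41.7 mm and 7.16 degrees, less where a joint would pass 70% of its speed; a pose out of reach is approached as far as the arm can. A call with a gripper value outside its range is refused whole. The fingers move at their own pace and stop on an object; "squeeze" is the grip in N (left out, the last holds). Time passes only in rows, so rows that repeat a pose let the fingers close. It gives the time, the measured TCP pose, the force, the opening and the grip force at its end, in the units of the state.
- robot.state(): the state, without advancing time (a new reading comes with each control period).
- read_camera(name): name is "scene" or "top" or "wrist"; returns the picture (400x640x3 uint8, red, green, blue); there is no depth.
- camera_params(name): a dict with "fx", "fy", "cx", "cy" (pixels), "view" (4x4, takes a point from world to camera coordinates). Camera axes: x right, y down, z forward; pixel columns grow to the right and rows downward; lengths in m; the calibration is good to about 2 mm. A picture is of the moment at which its call begins: read the wrist's pose just before it. camera_params takes no time and is no camera call; for the wrist camera it gives the pose at the moment of the call.
- robot.job_done(): hands the job in; it is judged then, once.
The state is a dict: "time": time; "joint_pos": joint angles; "qd": joint speeds; "joint_efforts": joint torques, N m; "eef_pos": TCP position; "ee_rot": TCP orientation; "wrist_force": force on the tool from outside, world axes, zero at the start; "ft_torque": the same for the moment, N m; "grip_width": finger opening in m; "finger_force": force on a finger pad.
Only numpy, scipy, OpenCV 4.12 (cv2) and the standard library are available. Lean on these libraries where they do the work, as an engineer would, in place of code of your own. Each camera call takes 0.05 s, during which the arm holds its last target. There are 200 camera calls.

## Working session

There is one attempt and no reset: what is moved stays moved. The work goes in short steps, Python scripts to look and compute and a tool call to move; the robot and the scene stay as the last step left them, time stands still between calls to the robot, and variables do not carry over. Pictures are saved under pics/ and viewed, at most 17 in all, crops included, and the job is handed in when it is done.

Besides the shell and the picture viewer there is one more tool, called after "Request:" as name([rows], argument=value, ...), one row to a line, values as JSON. drive_tool: Moves the arm, as the interface text tells. Its arguments: {"type":"object","properties":{"plan":{"type":"array"},"squeeze":{"type":"number"}},"required":["plan"]}

```bash
mkdir -p pics; python3 - <<'E'
from cell import robot, read_camera, camera_params
import cv2,numpy as np
s=robot.state();print(s['eef_pos'],s['ee_rot'],s['time'],s['grip_width'])
for n in['scene','top']:
    im=read_camera(n);cv2.imwrite(f'pics/{n}0.png',im[...,::-1]);p=camera_params(n);print(n,p['fx'],p['cx'],p['cy'],np.round(p['view'],3).tolist())
E
```

```text
[ 0.28412295 -0.61179739  0.24133546] [-2.80118374e-04 -2.15659471e-01  9.76468268e-01  7.97162367e-04] 0.0 0.08545713503448542
scene 385.87390079653517 314.9167267030917 206.97272702350892 [[-0.882, -0.472, -0.015, 0.539], [-0.242, 0.479, -0.844, 0.129], [0.405, -0.741, -0.536, 0.953], [0.0, 0.0, 0.0, 1.0]]
top 460.71056714231383 318.6519286145111 204.1798228199458 [[0.022, -1.0, 0.011, 0.09], [-0.988, -0.024, -0.153, 0.558], [0.153, -0.008, -0.988, 1.208], [0.0, 0.0, 0.0, 1.0]]
```

View pics/top0.png

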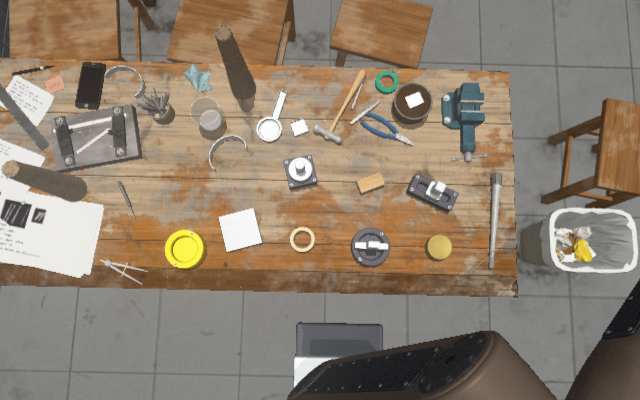

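View pics/scene0.png

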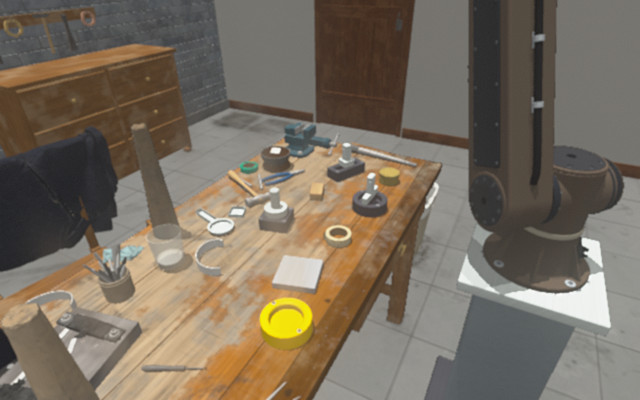

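The top view shows the square die with the round punch at (300,172), the oblong die with the square punch at (433,192), and the round die with the oblong punch at (371,246). The bench block is at (240,230), the tape at (302,239) and the sanding block at (370,184).

```bash
cat > h.py <<'E'
from cell import robot, read_camera, camera_params
import cv2,numpy as np
from scipy.spatial.transform import Rotation as R
def ray(p,px,z):
    V=np.array(p['view']);Rm=V[:3,:3];c=-Rm.T@V[:3,3]
    px=np.atleast_2d(np.asarray(px,float))
    d=np.c_[(px[:,0]-p['cx'])/p['fx'],(px[:,1]-p['cy'])/p['fy'],np.ones(len(px))]@Rm
    return c+d*((z-c[2])/d[:,2])[:,None]
def proj(p,X):
    V=np.array(p['view']);q=np.atleast_2d(X)@V[:3,:3].T+V[:3,3]
    return np.c_[q[:,0]/q[:,2]*p['fx']+p['cx'],q[:,1]/q[:,2]*p['fy']+p['cy']]
def tool(target,yaw=None):
    """shift in tool axes (mm) from the measured pose to the target; turn (deg) that brings tool y line to world angle yaw (deg)"""
    s=robot.state();q=s['ee_rot'];r=R.from_quat([q[1],q[2],q[3],q[0]])
    d=r.inv().apply(np.array(target)-s['eef_pos'])*1000
    y=r.apply([0,1,0]);a=np.degrees(np.arctan2(y[1],y[0]))
    t=None
    if yaw is not None: t=-((yaw-a+90)%180-90)   # tool z is down
    return np.round(d,1),t and round(t,1),round(a%180,1),np.round(s['joint_pos'],2)
E
python3 - <<'E'
from h import *
p=camera_params('top');im=cv2.imread('pics/top0.png')
out=[]
for n,(u,v) in dict(sq=(300,172),ob=(433,192),rd=(371,246),bb=(240,230)).items():
    c=im[v-32:v+32,u-32:u+32];out.append(cv2.resize(c,(384,384),interpolation=cv2.INTER_CUBIC))
cv2.imwrite('pics/c0.png',cv2.resize(np.vstack([np.hstack(out[:2]),np.hstack(out[2:])]),(600,600)))
hsv=cv2.cvtColor(im,cv2.COLOR_BGR2HSV)
def blobs(mask,z,tag,amin):
    cs,_=cv2.findContours(mask,cv2.RETR_EXTERNAL,cv2.CHAIN_APPROX_NONE)
    for c in cs:
        if cv2.contourArea(c)<amin: continue
        u,v=c.reshape(-1,2).mean(0)
        if not(200<u<480 and 140<v<275):continue
        X=ray(p,c.reshape(-1,2),z)[:,:2]*1000
        (cx,cy),(w,h),a=cv2.minAreaRect(X.astype(np.float32))
        print(tag,np.round([u,v]),'xy',round(cx,1),round(cy,1),'size',round(w,1),round(h,1),'ang',round(a,1))
S,V=hsv[...,1],hsv[...,2]
blobs(((V<105)&(S<90)).astype('uint8')*255,.036,'dark',300)
blobs(((V>150)&(S<40)).astype('uint8')*255,.018,'light18',500)
blobs(((V>120)&(S<45)).astype('uint8')*255,.112,'light112',60)
E
```

```text
light18 [240. 229.] xy 485.5 316.6 size 101.1 100.6 ang 16.3
light112 [369. 241.] xy 452.2 -25.3 size 71.8 90.1 ang 23.9
light112 [240. 229.] xy 476.2 301.3 size 94.1 93.1 ang 16.3
light112 [436. 189.] xy 592.2 -197.5 size 42.2 48.9 ang 60.8
light112 [300. 172.] xy 633.3 154.2 size 74.7 74.8 ang 14.1
light112 [474. 156.] xy 679.3 -302.9 size 55.3 23.8 ang 84.1
light112 [224. 146.] xy 686.5 351.8 size 62.4 107.7 ang 36.0
```

View pics/c0.png

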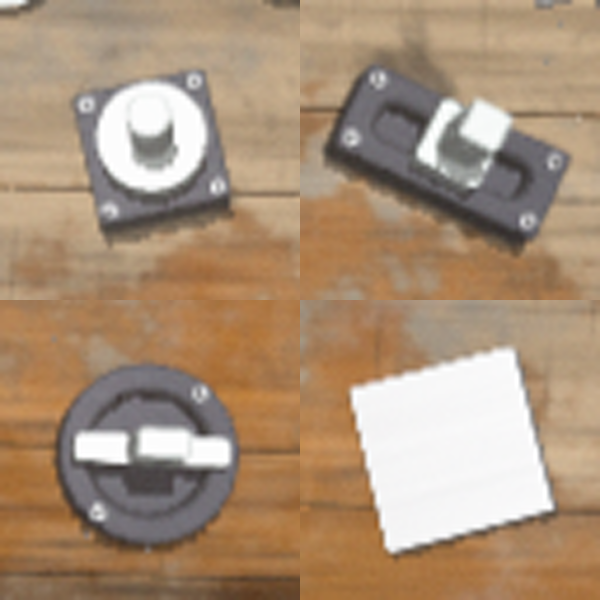

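Clear crops: the screws and shank tops are good marks. I'll take coarse positions from them, then refine with the wrist camera from close by.

```bash
python3 - <<'E'
from h import *
p=camera_params('top');k=64/300
def P(o,pts,z,fl=None): 
    X=ray(p,[(o[0]+a*k,o[1]+b*k) for a,b in pts],z)*1000;return X[:,:2]
sq=P((268,140),[(86,104),(194,80),(218,187),(110,210)],.036)
ob=P((401,160),[(78,78),(51,136),(228,220),(261,160)],.036)
rd=P((339,214),[(200,93),(98,212)],.036)
for n,X in(('sq',sq),('ob',ob),('rd',rd)):
    e=np.diff(np.vstack([X,X[:1]]),axis=0);print(n,X.mean(0).round(1),'edges',np.linalg.norm(e,axis=1).round(),np.degrees(np.arctan2(e[:,1],e[:,0])).round(1)%90)
print('round shank',P((268,140),[(149,113)],.112),'sq shank',P((401,160),[(186,127)],.112),'obl shank',P((339,214),[(165,143)],.112))
n=P((339,214),[(75,148),(230,152)],.058);print('obl nose',n.mean(0),np.linalg.norm(n[1]-n[0]),np.degrees(np.arctan2(*(n[1]-n[0])[::-1]))%180)
print(tool([.633,.154,.25],14))
print(np.round(np.linalg.inv(camera_params('wrist')['view']),3),robot.state()['eef_pos'])
E
```

```text
sq [648.3 155.1] edges [65. 66. 65. 65.] [14.3 13.8 13.7 14.3]
ob [ 599.3 -212.9] edges [ 39. 113.  41. 117.] [65.2 65.3 60.8 66.5]
rd [445.  -40.2] edges [91. 91.] [50. 50.]
round shank [[648.986344   154.70647561]] sq shank [[ 597.24259894 -210.72258659]] obl shank [[445.17395076 -39.37169269]]
obl nose [444.82000867 -39.37143915] 87.58015549260341 89.84822582471413
(array([-639. ,  547.7,   -7.9]), np.float64(-79.1), np.float64(114.9), array([-0.85,  0.36,  0.01, -0.  , -1.22, -0.29]))
[[-0.422  0.86   0.286  0.21 ]
 [ 0.906  0.4    0.135 -0.645]
 [ 0.001  0.316 -0.949  0.373]
 [ 0.     0.     0.     1.   ]] [ 0.28412393 -0.61185224  0.24145717]
```

The two views and sizes agree: square die (648,155) yaw 14°, oblong die (599,-212) long axis about 65°, round die (445,-40), bench (485,317). First move: over the round punch, with the tool y line at 104°.

Request:
drive_tool([
  [85,-654,542,0,11],
  [85,-654,542,0,11],
  [85,-654,542,0,11],
  [85,-654,542,0,11],
  [85,-654,542,0,11],
  [85,-654,542,0,11],
  [85,-654,542,0,11],
  [85,-654,542,0,11],
  [85,-654,542,0,11],
  [85,-654,542,0,11],
], squeeze=40)

```text
time: 0.93
eef_pos: [0.4632, -0.2345, 0.2423]
ee_rot: [-0.0, -0.121, 0.993, 0.0]
wrist_force: [0.4, -0.6, -0.2]
grip_width: 0.0847
finger_force: 0.0
```

```bash
python3 - <<'E'
from h import *
print(tool([.648,.155,.241],104))
E
```

```text
(array([-273. ,  333.7,    1.3]), np.float64(-0.1), np.float64(103.9), array([-0.09,  0.1 , -0.33, -0.  , -1.14, -1.24]))
```

Request:
drive_tool([
  [85,-273,334,0,0],
  [85,-273,334,0,0],
  [85,-273,334,0,0],
  [85,-273,334,0,0],
  [85,-273,334,0,0],
  [85,-273,334,0,0],
  [85,-273,334,0,0],
  [85,-273,334,0,0],
  [85,-273,334,0,0],
  [85,-273,334,0,0],
])

```text
time: 1.77
eef_pos: [0.6417, 0.1421, 0.242]
ee_rot: [-0.0, -0.121, 0.993, -0.0]
wrist_force: [1.0, -0.2, 0.7]
grip_width: 0.0851
finger_force: 0.0
```

```bash
python3 - <<'E'
from h import *
print(tool([.648,.155,.241],104))
E
```

```text
(array([-9.3, 11. ,  1. ]), np.float64(-0.1), np.float64(103.9), array([ 0.51,  0.33, -0.03, -0.  , -1.21, -1.84]))
```

Request:
drive_tool([
  [85,0,0,0,0],
  [85,0,0,0,0],
])

```text
time: 1.93
eef_pos: [0.6415, 0.1422, 0.2406]
ee_rot: [-0.001, -0.122, 0.992, -0.0]
wrist_force: [0.3, 0.2, -0.1]
grip_width: 0.0852
finger_force: 0.0
```

```bash
python3 - <<'E'
from h import *
print(tool([.648,.155,.241],104))
p=camera_params('wrist');im=read_camera('wrist');cv2.imwrite('pics/w1.png',im[...,::-1]);np.save('w1.npy',p,allow_pickle=True)
print(proj(p,[[.648,.155,.112],[.648,.155,.036]]))
E
```

```text
(array([-9.4, 10.9, -0.4]), np.float64(0.1), np.float64(104.1), array([ 0.51,  0.33, -0.03, -0.  , -1.21, -1.84]))
[[329.08968374 209.22124297]
 [326.71631642 184.78668038]]
```

View pics/w1.png

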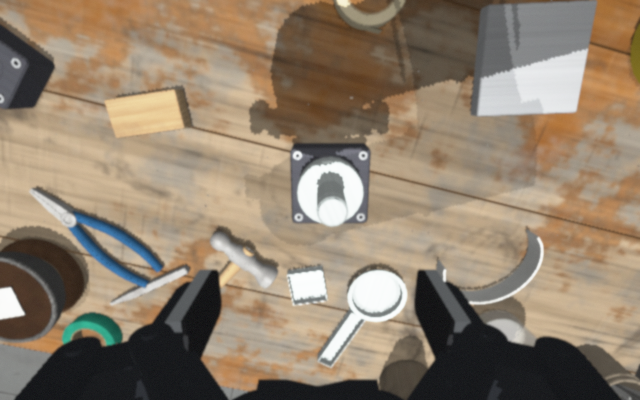

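The wrist view shows the square die's screws at (297,155), (363,155), (363,216), (298,217) and the round shank top at about (333,209). Both are some 3 px right of the top-camera prediction.

```bash
cat >> h.py <<'E'
def blob(im,p,u,v,r,z,thr=(150,256,60),debug=None):
    """largest bright grey blob near (u,v): min-area rect on plane z"""
    x0,y0=max(int(u-r),0),max(int(v-r),0);c=im[y0:y0+2*r,x0:x0+2*r];h=cv2.cvtColor(c,cv2.COLOR_RGB2HSV)
    m=((h[...,2]>=thr[0])&(h[...,2]<thr[1])&(h[...,1]<thr[2])).astype('uint8')*255
    cs,_=cv2.findContours(m,cv2.RETR_EXTERNAL,cv2.CHAIN_APPROX_NONE);k=max(cs,key=cv2.contourArea)
    X=ray(p,k.reshape(-1,2)+[x0,y0],z)[:,:2]*1000
    (a,b),(w,hh),t=cv2.minAreaRect(X.astype(np.float32));e=cv2.fitEllipse(X.astype(np.float32))
    return np.round([a,b,w,hh,t],1),np.round(e[0],1),np.round(e[1],1)
def screws(im,p,pred,z=.036,r=9):
    """sub-pixel centres of bright screws near predicted pixels"""
    out=[]
    for u,v in pred:
        x0,y0=int(u-r),int(v-r);g=im[y0:y0+2*r,x0:x0+2*r].astype(float).mean(2);w=np.clip(g-125,0,None)
        yy,xx=np.mgrid[:2*r,:2*r];out.append((x0+(w*xx).sum()/w.sum(),y0+(w*yy).sum()/w.sum()))
    return np.array(out),ray(p,out,z)[:,:2]*1000
E
python3 - <<'E'
from h import *
p=np.load('w1.npy',allow_pickle=True).item();im=cv2.imread('pics/w1.png')[...,::-1]
s,X=screws(im,p,[(297,155),(363,155),(363,216),(298,217)],r=6);print(s.round(1).tolist(),X.round(1).tolist(),X.mean(0));e=np.diff(np.vstack([X,X[:1]]),axis=0);print(np.linalg.norm(e,axis=1),np.degrees(np.arctan2(e[:,1],e[:,0]))%90)
print('shank',ray(p,[(333,208.5)],.112))
print('bench',blob(im,p,535,58,75,.018,(100,256,60)))
print('nose',blob(im,p,331,190,35,.058,(185,256,40)))
print('tcp px',proj(p,[robot.state()['eef_pos']]))
E
```

```text
[[296.9, 155.0], [362.6, 155.2], [360.4, 216.7], [298.3, 216.8]] [[625.7, 118.7], [610.0, 181.9], [672.9, 198.1], [689.0, 134.9]] [649.40526225 158.37660539]
[65.10525046 64.98865918 65.26306986 65.33072512] [13.99598275 14.48670964 14.29731005 14.34651861]
shank [[0.6466319  0.15790484 0.112     ]]
bench (array([503.4, 315.9, 134.9, 115.4,  16.2]), array([495.6, 316.3]), array([111., 147.]))
nose (array([650.4, 158.3,  62.1,  63.4,  14.2]), array([650.3, 158.2]), array([62.2, 62.8]))
tcp px [[311.31433313 283.62279102]]
```

Request:
drive_tool([
  [85,-11,12.5,0,0],
  [85,-11,12.5,40,0],
  [85,-11,12.5,80,0],
  [85,-11,12.5,120,0],
  [85,-11,12.5,145,0],
  [85,-11,12.5,160,0],
  [85,-11,12.5,160,0],
])

```text
time: 2.57
eef_pos: [0.6463, 0.1523, 0.0783]
ee_rot: [-0.003, -0.12, 0.993, -0.001]
wrist_force: [-1.2, 1.1, 0.6]
grip_width: 0.0853
finger_force: 0.0
```

Request:
drive_tool([
  [0,0,0,0,0],
  [0,0,0,0,0],
  [0,0,0,0,0],
  [0,0,0,0,0],
  [0,0,0,0,0],
  [0,0,0,0,0],
  [0,0,0,0,0],
  [0,0,0,0,0],
], squeeze=50)

```text
time: 3.23
eef_pos: [0.6497, 0.1551, 0.0838]
ee_rot: [0.001, -0.121, 0.993, 0.0]
wrist_force: [-2.2, 0.5, 6.4]
grip_width: 0.0248
finger_force: 48.8
```

Request:
drive_tool([
  [0,0,0,-30,0],
  [0,0,0,-60,0],
  [0,0,0,-80,0],
  [0,0,0,-80,0],
  [0,0,0,-80,0],
])

```text
time: 3.65
eef_pos: [0.6493, 0.1552, 0.1634]
ee_rot: [0.001, -0.121, 0.993, 0.001]
wrist_force: [-0.1, -0.5, -4.3]
grip_width: 0.025
finger_force: 50.0
```

```bash
python3 - <<'E'
from h import *
print(tool([.486,.317,.16],104))
s=robot.state();print(s['eef_pos'],s['wrist_force'],s['ft_torque'],s['grip_width'])
p=camera_params('wrist');im=read_camera('wrist');cv2.imwrite('pics/w2.png',im[...,::-1])
E
```

```text
(array([119.6, 196.3,   3.4]), np.float64(-0.1), np.float64(103.9), array([ 0.53,  0.4 , -0.11, -0.  , -1.06, -1.85]))
[0.64927002 0.15519434 0.16342617] [-0.10419586 -0.54641315 -4.32137385] [0.01219615 0.11335479 0.00491375] 0.024968904230623583
```

View pics/w2.png

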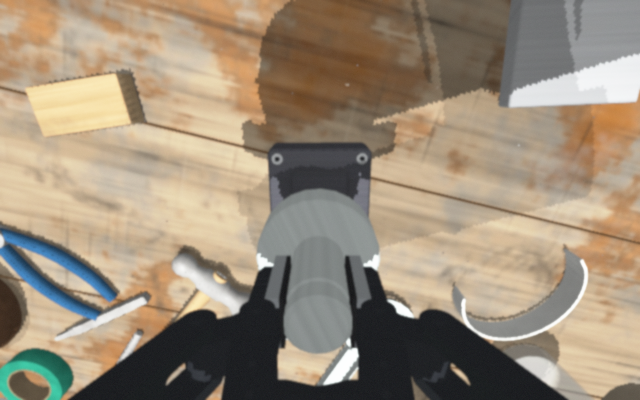

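The held round punch is upright and centred between the fingers, with nose and shank centred at column 318. The free part of the image also shows the square die at (320,160). The held punch gives me the wrist camera's bias.

```bash
python3 - <<'E'
from h import *
s=robot.state();e=s['eef_pos'];p=camera_params('wrist')
for h,n in((.0282,'top'),(-.0258,'nosetop')): print(n,proj(p,[e+[0,0,h]]))
X=ray(p,[(318,320)],e[2]+.0282)[0];Y=ray(p,[(318,263)],e[2]-.0258)[0]
print((X-e)*1000,(Y-e)*1000,'tool y dir',-.241,.970, (X-e)@[-.241,.970,0]*1000,(Y-e)@[-.241,.970,0]*1000)
E
```

```text
top [[313.34445946 326.29600646]]
nosetop [[314.49584749 257.43117721]]
[-3.04466084  0.98425944 28.2       ] [  2.66746474   2.51954472 -25.8       ] tool y dir -0.241 0.97 1.6884949164372465 1.801099380066211
```

Wrist bias is a steady +4 px in u, and after correcting for it the wrist agrees with the top camera. Now to the bench block.

Request:
drive_tool([
  [0,120,196,0,0],
  [0,120,196,0,0],
  [0,120,196,0,0],
  [0,120,196,0,0],
  [0,120,196,0,0],
  [0,120,196,0,0],
  [0,120,196,0,0],
  [0,120,196,40,0],
  [0,120,196,70,0],
  [0,120,196,80,0],
])

```text
time: 4.53
eef_pos: [0.4826, 0.3134, 0.0768]
ee_rot: [-0.004, -0.121, 0.993, -0.003]
wrist_force: [-0.5, -1.2, -4.5]
grip_width: 0.0251
finger_force: 50.3
```

Request:
drive_tool([
  [0,0,0,0,0],
  [0,0,0,4,0],
  [0,0,0,8,0],
  [0,0,0,12,0],
  [0,0,0,15,0],
  [0,0,0,15,0],
])

```text
time: 5.03
eef_pos: [0.4855, 0.3161, 0.0674]
ee_rot: [0.0, -0.121, 0.993, 0.0]
wrist_force: [-0.2, -0.5, -3.4]
grip_width: 0.0251
finger_force: 50.3
```

Request:
drive_tool([
  [0,0,0,1,0],
  [0,0,0,2,0],
  [0,0,0,2,0],
])

```text
time: 5.28
eef_pos: [0.4857, 0.3164, 0.0659]
ee_rot: [0.0, -0.121, 0.993, 0.0]
wrist_force: [-0.3, 0.2, -0.7]
grip_width: 0.0248
finger_force: 50.6
```

Request:
drive_tool([
  [40,0,0,0,0],
  [60,0,0,0,0],
  [60,0,0,0,0],
  [60,0,0,0,0],
  [60,0,0,-40,0],
  [60,0,0,-80,0],
  [60,0,0,-120,0],
  [60,0,0,-150,0],
])

```text
time: 5.95
eef_pos: [0.4861, 0.3165, 0.219]
ee_rot: [0.001, -0.121, 0.993, 0.001]
wrist_force: [1.1, 1.1, 0.1]
grip_width: 0.06
finger_force: 0.0
```

```bash
python3 - <<'E'
from h import *
print(tool([.598,-.212,.241],155))
E
```

```text
(array([  18.6, -539.9,  -22.7]), np.float64(-51.1), np.float64(103.9), array([ 0.91,  0.22, -0.24,  0.  , -1.11, -2.24]))
```

Request:
drive_tool([
  [70,18.6,-540,-22,-51],
  [70,18.6,-540,-22,-51],
  [70,18.6,-540,-22,-51],
  [70,18.6,-540,-22,-51],
  [70,18.6,-540,-22,-51],
  [70,18.6,-540,-22,-51],
  [70,18.6,-540,-22,-51],
  [70,18.6,-540,-22,-51],
  [70,18.6,-540,-22,-51],
  [70,18.6,-540,-22,-51],
])

```text
time: 6.78
eef_pos: [0.5681, -0.0747, 0.2319]
ee_rot: [0.0, -0.537, 0.844, -0.0]
wrist_force: [1.5, -0.7, 0.2]
grip_width: 0.0699
finger_force: 0.0
```

```bash
python3 - <<'E'
from h import *
print(tool([.598,-.212,.241],155))
E
```

```text
(array([111.7, -85.2,  -9.1]), np.float64(-0.0), np.float64(155.0), array([ 0.21,  0.2 , -0.23,  0.  , -1.14, -0.65]))
```

Request:
drive_tool([
  [70,112,-85,-9,0],
  [70,112,-85,-9,0],
  [70,112,-85,-9,0],
  [70,112,-85,-9,0],
  [70,112,-85,-9,0],
  [70,112,-85,-9,0],
])

```text
time: 7.28
eef_pos: [0.5972, -0.2115, 0.2399]
ee_rot: [-0.0, -0.536, 0.844, 0.0]
wrist_force: [-0.2, 0.8, 0.5]
grip_width: 0.0697
finger_force: 0.0
```

```bash
python3 - <<'E'
from h import *
print(tool([.598,-.212,.241],155))
p=camera_params('wrist');im=read_camera('wrist');cv2.imwrite('pics/w3.png',im[...,::-1]);np.save('w3.npy',p,allow_pickle=True)
print(proj(p,[[.598,-.212,.112],[.598,-.212,.036]]))
u,v=proj(p,[[.598,-.212,.07]])[0].astype(int)
cv2.imwrite('pics/w3c.png',cv2.resize(im[max(v-80,0):v+80,u-100:u+100,::-1],(800,int(4*min(160,80+v))),interpolation=cv2.INTER_CUBIC)[:600]);print(u,v)
E
```

```text
(array([ 0.1, -0.9, -1.1]), np.float64(-0.2), np.float64(154.8), array([-0.03,  0.29, -0.09, -0.  , -1.19, -0.41]))
[[314.968366   196.54603831]
 [315.44736187 174.33189056]]
315 182
```

View pics/w3c.png

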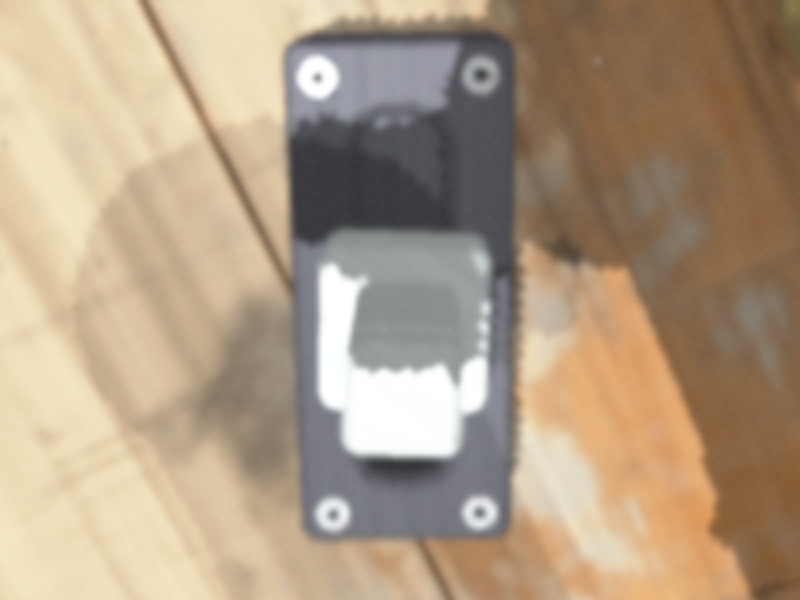

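The crop (origin 215,102, scale 4) shows the square punch parallel to the jaws, shank top centred near crop (402,400). The oblong die's screws are at (317,77), (480,75), (480,513), (333,514).

```bash
python3 - <<'E'
from h import *
p=np.load('w3.npy',allow_pickle=True).item();B=np.array([4,0])
f=lambda pts,z:ray(p,np.array(pts)/4+[215,102]-B,z)[:,:2]*1000
X=f([(317,77),(480,75),(480,513),(333,514)],.036);e=np.diff(np.vstack([X,X[:1]]),axis=0);print(X.mean(0),np.linalg.norm(e,axis=1),np.degrees(np.arctan2(e[:,1],e[:,0]))%90)
print('shank',f([(402,400)],.112),f([(342,457),(463,457)],.112)); print('nose edges',f([(332,232),(485,232)],.058),f([(319,405),(488,405)],.058))
N=f([(332,232),(485,232)],.058);d=np.subtract(N[1],N[0]);print(np.degrees(np.arctan2(d[1],d[0]))%90)
E
```

```text
[ 603.30799525 -209.69287014] [ 39.08166641 113.5370829   39.10178669 113.34904377] [65.53431367 65.56945437 65.25879436 65.55957077]
shank [[ 602.46296547 -209.05091209]] [[ 618.71234744 -203.2449194 ]
 [ 596.48920037 -192.80594164]]
nose edges [[ 607.87738341 -237.49095596]
 [ 575.72035078 -222.38995139]] [[ 629.53015186 -200.93260197]
 [ 592.5145033  -183.54625818]]
64.84515944071876
```

Request:
drive_tool([
  [70,-2.3,-2,30,0],
  [70,-2.3,-2,70,0],
  [70,-2.3,-2,110,0],
  [70,-2.3,-2,145,0],
  [70,-2.3,-2,156,0],
  [70,-2.3,-2,156,0],
  [70,-2.3,-2,156,0],
])

```text
time: 7.92
eef_pos: [0.6011, -0.2085, 0.0856]
ee_rot: [-0.0, -0.537, 0.843, -0.0]
wrist_force: [0.2, -0.0, 0.3]
grip_width: 0.0698
finger_force: 0.0
```

Request:
drive_tool([
  [0,0,0,0,0],
  [0,0,0,0,0],
  [0,0,0,0,0],
  [0,0,0,0,0],
  [0,0,0,0,0],
  [0,0,0,0,0],
  [0,0,0,0,0],
], squeeze=30)

```text
time: 8.5
eef_pos: [0.6011, -0.2091, 0.0862]
ee_rot: [0.001, -0.537, 0.844, -0.001]
wrist_force: [-1.7, 2.6, 6.1]
grip_width: 0.0235
finger_force: 34.4
```

Request:
drive_tool([
  [60,0,0,0,0],
  [60,0,0,0,0],
  [60,0,0,0,0],
  [60,0,0,0,0],
])

```text
time: 8.83
eef_pos: [0.6001, -0.2091, 0.0844]
ee_rot: [-0.0, -0.537, 0.844, 0.0]
wrist_force: [0.3, 0.8, 0.5]
grip_width: 0.0598
finger_force: 0.0
```

Request:
drive_tool([
  [60,0,0,0,90],
  [60,0,0,0,90],
  [60,0,0,0,90],
  [60,0,0,0,90],
  [60,0,0,0,90],
  [60,0,0,0,90],
  [60,0,0,0,90],
  [60,0,0,0,90],
  [60,0,0,0,90],
  [60,0,0,0,90],
])

```text
time: 9.67
eef_pos: [0.6002, -0.2091, 0.0843]
ee_rot: [-0.0, 0.062, 0.998, -0.0]
wrist_force: [-0.5, 0.9, 0.6]
grip_width: 0.06
finger_force: 0.0
```

```bash
python3 - <<'E'
from h import *
print(tool([.600,-.2103,.084],65.3))
E
```

```text
(array([ 0. , -1.2,  0.3]), np.float64(17.6), np.float64(82.9), array([-0.03,  0.43, -0.27, -0.  , -0.87, -1.67]))
```

Request:
drive_tool([
  [60,0,0,0,17.6],
  [60,0,0,0,17.6],
  [60,0,0,0,17.6],
  [60,0,0,0,17.6],
])

```text
time: 10.0
eef_pos: [0.6002, -0.2091, 0.0843]
ee_rot: [-0.0, 0.212, 0.977, -0.0]
wrist_force: [-0.5, 0.0, -0.3]
grip_width: 0.0599
finger_force: 0.0
```

Request:
drive_tool([
  [0,0,0,0,0],
  [0,0,0,0,0],
  [0,0,0,0,0],
  [0,0,0,0,0],
  [0,0,0,0,0],
  [0,0,0,0,0],
  [0,0,0,0,0],
], squeeze=50)

```text
time: 10.58
eef_pos: [0.6003, -0.2091, 0.0845]
ee_rot: [0.0, 0.21, 0.978, -0.0]
wrist_force: [-0.5, -0.7, 0.7]
grip_width: 0.0237
finger_force: 49.0
```

Request:
drive_tool([
  [0,0,0,-30,0],
  [0,0,0,-60,0],
  [0,0,0,-80,0],
  [0,0,0,-80,0],
  [0,0,0,-80,0],
])

```text
time: 11.0
eef_pos: [0.6006, -0.2089, 0.1654]
ee_rot: [0.001, 0.211, 0.978, 0.0]
wrist_force: [-0.8, -0.1, -3.3]
grip_width: 0.0234
finger_force: 49.8
```

```bash
python3 - <<'E'
from h import *
print(tool([.6483,.1555,.16],14.2));print(tool([.6483,.1555,.16],104.2))
p=camera_params('wrist');im=read_camera('wrist');cv2.imwrite('pics/w4.png',im[...,::-1]);np.save('w4.npy',p,allow_pickle=True)
e=robot.state()['eef_pos'];print(e,proj(p,[e+[0,0,.028],e-[0,0,.026],[.6,-.21,.036]]))
E
```

```text
(array([106.6, 351.7,   5.6]), np.float64(51.5), np.float64(65.7), array([-0.03,  0.35, -0.18, -0.  , -1.03, -1.97]))
(array([106.6, 351.7,   5.6]), np.float64(-38.5), np.float64(65.7), array([-0.03,  0.35, -0.18, -0.  , -1.03, -1.97]))
[ 0.59975859 -0.2087117   0.16396703] [[313.66969533 323.54827611]
 [314.65072975 255.86744168]
 [314.16182562 198.05745944]]
```

View pics/w4.png

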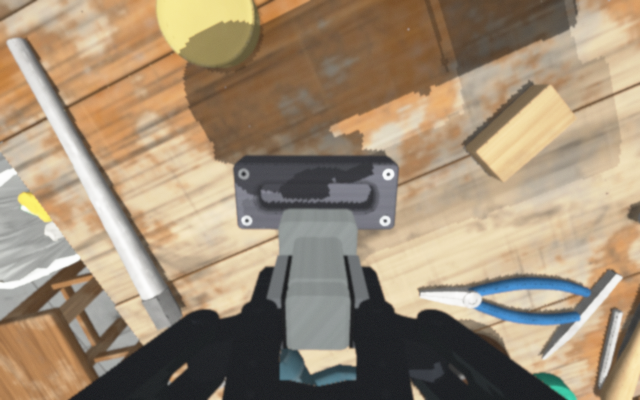

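The picture shows the square punch held upright and aligned with the oblong die, with the die's screws at (243,174), (388,174), (386,221), (246,220). Cross-gripping gave the punch's true centre, so the wrist bias is now known as about 2 mm along tool y. I carry it over the square die and look again there.

Request:
drive_tool([
  [0,106.5,352,0,-38.5],
  [0,106.5,352,0,-38.5],
  [0,106.5,352,0,-38.5],
  [0,106.5,352,0,-38.5],
  [0,106.5,352,0,-38.5],
  [0,106.5,352,0,-38.5],
  [0,106.5,352,0,-38.5],
  [0,106.5,352,0,-38.5],
  [0,106.5,352,0,-38.5],
  [0,106.5,352,0,-38.5],
])

```text
time: 11.88
eef_pos: [0.648, 0.1614, 0.162]
ee_rot: [-0.001, -0.126, 0.992, -0.0]
wrist_force: [1.2, -1.3, -1.8]
grip_width: 0.0233
finger_force: 50.3
```

Request:
drive_tool([
  [0,0,0,0,0],
  [0,0,0,0,0],
  [0,0,0,0,0],
])

```text
time: 12.13
eef_pos: [0.6474, 0.1546, 0.1633]
ee_rot: [-0.001, -0.123, 0.992, -0.0]
wrist_force: [-0.3, -0.5, -2.3]
grip_width: 0.0238
finger_force: 50.3
```

```bash
python3 - <<'E'
from h import *
print(tool([.6486,.1558,.16],104.2))
p=np.load('w4.npy',allow_pickle=True).item()
X=ray(p,[(243,174),(388,174),(386,221),(246,220)],.036)[:,:2]*1000;e=np.diff(np.vstack([X,X[:1]]),axis=0)
y=np.array([.41,.912]);x=np.array([-.912,.41]);print('obdie',X.mean(0),X.mean(0)-2*y+x,np.linalg.norm(e,axis=1),np.degrees(np.arctan2(e[:,1],e[:,0]))%90)
E
```

```text
(array([-1.4,  0.9,  3.3]), np.float64(-0.1), np.float64(104.1), array([ 0.53,  0.4 , -0.11, -0.  , -1.06, -1.85]))
obdie [ 600.32253225 -208.71170889] [ 598.59053225 -210.12570889] [113.60394211  39.50983354 114.78241579  38.60008381] [65.75354843 67.15362695 65.30502919 65.44244134]
```

Request:
drive_tool([
  [0,-1.2,0.8,20,0],
  [0,-1.2,0.8,45,0],
  [0,-1.2,0.8,65,0],
  [0,-1.2,0.8,74,0],
  [0,-1.2,0.8,74,0],
  [0,-1.2,0.8,74,0],
])

```text
time: 12.63
eef_pos: [0.6493, 0.1558, 0.0907]
ee_rot: [-0.0, -0.123, 0.992, -0.0]
wrist_force: [-0.3, -0.2, -2.1]
grip_width: 0.0235
finger_force: 50.2
```

Request:
drive_tool([
  [0,0,0,2,0],
  [0,0,0,4,0],
  [0,0,0,6,0],
  [0,0,0,8,0],
  [0,0,0,10,0],
  [0,0,0,10,0],
])

```text
time: 13.13
eef_pos: [0.6488, 0.1567, 0.0802]
ee_rot: [-0.0, -0.124, 0.992, -0.0]
wrist_force: [-0.2, 0.5, -3.0]
grip_width: 0.0233
finger_force: 50.2
```

Request:
drive_tool([
  [0,0,0,2,0],
  [0,0,0,4,0],
  [0,0,0,6,0],
  [0,0,0,8,0],
  [0,0,0,10,0],
  [0,0,0,12,0],
  [0,0,0,12,0],
])

```text
time: 13.72
eef_pos: [0.6492, 0.1567, 0.0686]
ee_rot: [0.0, -0.124, 0.992, -0.0]
wrist_force: [-0.2, -0.6, -2.2]
grip_width: 0.0234
finger_force: 50.4
```

Request:
drive_tool([
  [0,0,0,0.7,0],
  [0,0,0,1.4,0],
  [0,0,0,1.4,0],
  [40,0,0,1.4,0],
  [60,0,0,1,0],
  [60,0,0,1,0],
  [60,0,0,1,0],
])

```text
time: 14.3
eef_pos: [0.6492, 0.1567, 0.0674]
ee_rot: [0.0, -0.124, 0.992, 0.0]
wrist_force: [0.4, 0.0, -1.0]
grip_width: 0.06
finger_force: 0.0
```

Request:
drive_tool([
  [60,0,0,-40,0],
  [60,0,0,-80,0],
  [60,0,0,-120,0],
  [60,0,0,-160,0],
  [60,0,0,-170,0],
  [60,0,0,-170,0],
])

```text
time: 14.8
eef_pos: [0.6511, 0.1574, 0.2427]
ee_rot: [0.004, -0.124, 0.992, 0.001]
wrist_force: [-0.3, 0.0, -0.4]
grip_width: 0.0605
finger_force: 0.0
```

```bash
python3 - <<'E'
from h import *
print(tool([.445,-.0395,.24],180));
p=camera_params('wrist');im=read_camera('wrist');cv2.imwrite('pics/w5.png',im[...,::-1])
u,v=proj(p,[[.649,.156,.06]])[0].astype(int);cv2.imwrite('pics/w5c.png',cv2.resize(im[v-60:v+60,u-80:u+80,::-1],(640,480),interpolation=cv2.INTER_CUBIC))
E
```

```text
(array([ 248.1, -140.2,    0.5]), np.float64(-75.8), np.float64(104.2), array([ 0.53,  0.35, -0.01,  0.  , -1.21, -1.85]))
```

View pics/w5c.png

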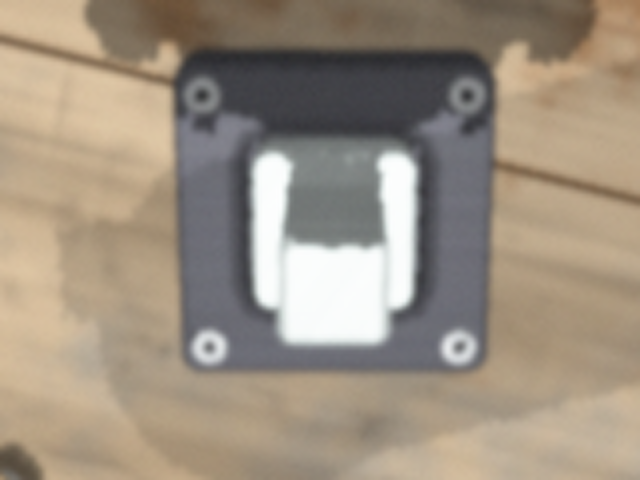

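The square punch sits centred and level, down in its pocket. Next, the oblong punch on the round die.

Request:
drive_tool([
  [60,248,-140,0,-75.8],
  [60,248,-140,0,-75.8],
  [60,248,-140,0,-75.8],
  [60,248,-140,0,-75.8],
  [60,248,-140,0,-75.8],
  [60,248,-140,0,-75.8],
  [60,248,-140,0,-75.8],
  [60,248,-140,0,-75.8],
  [60,248,-140,0,-75.8],
  [60,248,-140,0,-75.8],
])

```text
time: 15.68
eef_pos: [0.4419, -0.0405, 0.2366]
ee_rot: [-0.0, -0.683, 0.731, 0.0]
wrist_force: [-0.1, 0.3, 0.6]
grip_width: 0.0604
finger_force: 0.0
```

```bash
python3 - <<'E'
from h import *
print(tool([.445,-.0395,.24],180));
E
```

```text
(array([-1.2, -3. , -3.4]), np.float64(-3.9), np.float64(176.1), array([ 0.36, -0.03, -0.48, -0.  , -1.12, -0.42]))
```

Request:
drive_tool([
  [60,0,-3,-3,-3.9],
  [60,0,-3,-3,-3.9],
  [60,0,-3,-3,-3.9],
  [60,0,-3,-3,-3.9],
])

```text
time: 16.02
eef_pos: [0.4456, -0.0401, 0.2397]
ee_rot: [-0.001, -0.704, 0.71, 0.0]
wrist_force: [-0.7, -0.5, 0.4]
grip_width: 0.0603
finger_force: 0.0
```

```bash
python3 - <<'E'
from h import *
print(tool([.445,-.0395,.24],180));
p=camera_params('wrist');im=read_camera('wrist');np.save('w6.npy',p,allow_pickle=True);cv2.imwrite('pics/w6.png',im[...,::-1])
u,v=proj(p,[[.445,-.0395,.06]])[0].astype(int);print(u,v);cv2.imwrite('pics/w6c.png',cv2.resize(im[v-75:v+75,u-100:u+100,::-1],(800,600),interpolation=cv2.INTER_CUBIC))
E
```

```text
(array([-0.6,  0.6, -0.3]), np.float64(-0.4), np.float64(179.6), array([ 0.35, -0.02, -0.47, -0.  , -1.13, -0.36]))
317 180
```

View pics/w6c.png

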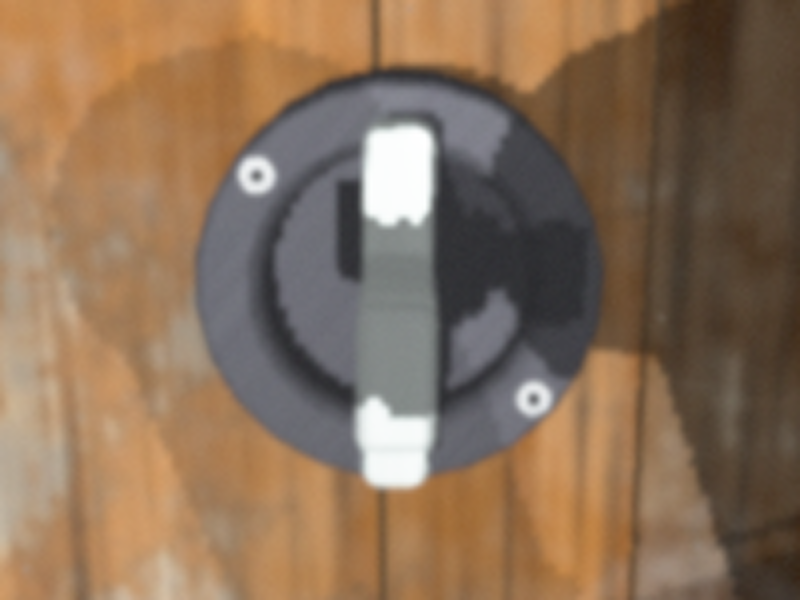

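Crop origin (217,105), scale 4: the oblong punch is parallel to the jaws, with nose ends at (398,125) and (395,488) and shank top around (396,378). The round die's screws are at (256,175) and (533,399).

```bash
python3 - <<'E'
from h import *
p=np.load('w6.npy',allow_pickle=True).item()
f=lambda pts,z:ray(p,np.array(pts)/4+[217,105],z)[:,:2]*1000+[2,-1]
n=f([(398,125),(395,488)],.058);d=n[0]-n[1];print('nose',n.mean(0),np.linalg.norm(d),np.degrees(np.arctan2(d[1],d[0]))%180)
s=f([(396,305),(396,450)],.112);print('shank',s.mean(0),np.linalg.norm(s[0]-s[1]));print('die',f([(256,175),(533,399)],.036).mean(0))
E
```

```text
nose [448.16165062 -37.3212855 ] 88.80398693549144 89.10913786587352
shank [448.10436292 -38.45743735] 30.335328926011147
die [447.76734207 -37.80137673]
```

Request:
drive_tool([
  [60,-1.5,-1,30,0],
  [60,-1.5,-1,70,0],
  [60,-1.5,-1,110,0],
  [60,-1.5,-1,145,0],
  [60,-1.5,-1,155,0],
  [60,-1.5,-1,155,0],
  [60,-1.5,-1,155,0],
])

```text
time: 16.65
eef_pos: [0.4468, -0.0387, 0.0852]
ee_rot: [-0.001, -0.705, 0.709, 0.0]
wrist_force: [0.6, 0.3, 0.2]
grip_width: 0.0601
finger_force: 0.0
```

Request:
drive_tool([
  [0,0,0,0,0],
  [0,0,0,0,0],
  [0,0,0,0,0],
  [0,0,0,0,0],
  [0,0,0,0,0],
  [0,0,0,0,0],
  [0,0,0,0,0],
  [0,0,0,0,0],
], squeeze=50)

```text
time: 17.32
eef_pos: [0.4477, -0.0384, 0.0866]
ee_rot: [0.001, -0.705, 0.709, -0.001]
wrist_force: [-1.6, 1.3, 7.2]
grip_width: 0.0154
finger_force: 51.0
```

Request:
drive_tool([
  [0,0,0,-30,0],
  [0,0,0,-60,0],
  [0,0,0,-80,0],
  [0,0,0,-80,0],
  [0,0,0,-80,0],
])

```text
time: 17.73
eef_pos: [0.4473, -0.0383, 0.1664]
ee_rot: [0.001, -0.705, 0.709, -0.0]
wrist_force: [-0.9, 0.2, -2.9]
grip_width: 0.0152
finger_force: 50.0
```

```bash
python3 - <<'E'
from h import *
print(tool([.5996,-.2105,.165],155.5))
p=camera_params('wrist');im=read_camera('wrist');cv2.imwrite('pics/w7.png',im[...,::-1]);np.save('w7.npy',p,allow_pickle=True)
e=robot.state()['eef_pos'];print(e,proj(p,[e+[0,0,.028],e-[0,0,.026],e+[0,-.044,-.026],e+[0,.044,-.026]]))
cv2.imwrite('pics/w7c.png',cv2.resize(im[100:400,220:420,::-1],(400,600),interpolation=cv2.INTER_CUBIC))
E
```

```text
(array([ 171.4, -153.2,    1.6]), np.float64(24.2), np.float64(179.7), array([ 0.36,  0.05, -0.58, -0.  , -0.94, -0.36]))
[ 0.44649195 -0.03853757  0.16526642] [[318.24491619 320.3888681 ]
 [318.30317806 253.37110298]
 [318.01010423 169.70676373]
 [318.55316077 324.7341379 ]]
```

View pics/w7c.png

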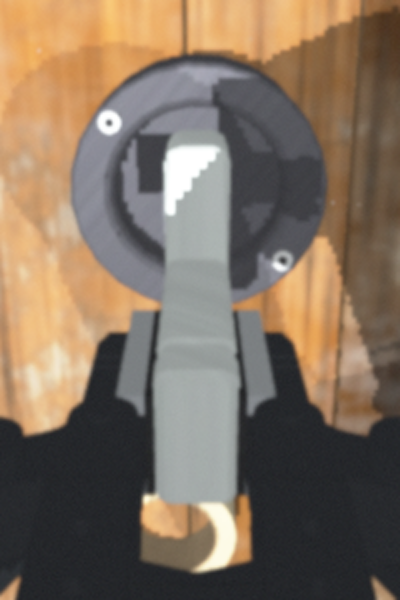

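The oblong punch is held upright and centred in the jaws. Carrying it over the oblong die.

Request:
drive_tool([
  [0,171,-153,0,24.2],
  [0,171,-153,0,24.2],
  [0,171,-153,0,24.2],
  [0,171,-153,0,24.2],
  [0,171,-153,0,24.2],
  [0,171,-153,0,24.2],
  [0,171,-153,0,24.2],
  [0,171,-153,0,24.2],
  [0,171,-153,0,24.2],
])

```text
time: 18.53
eef_pos: [0.5977, -0.2101, 0.1634]
ee_rot: [-0.001, -0.541, 0.841, 0.001]
wrist_force: [0.3, -0.1, -1.9]
grip_width: 0.0151
finger_force: 50.2
```

```bash
python3 - <<'E'
from h import *
print(tool([.5996,-.2105,.165],155.5))
p=camera_params('wrist');im=read_camera('wrist');cv2.imwrite('pics/w8.png',im[...,::-1]);np.save('w8.npy',p,allow_pickle=True)
s=robot.state();print(s['eef_pos'],proj(p,[[.5996,-.2105,.036],s['eef_pos']+[0,0,.026]]))
cv2.imwrite('pics/w8c.png',cv2.resize(im[100:400,220:420,::-1],(400,600),interpolation=cv2.INTER_CUBIC))
E
```

```text
(array([-0.4, -1.9, -1.6]), np.float64(-0.0), np.float64(155.5), array([-0.03,  0.35, -0.19, -0.  , -1.04, -0.4 ]))
[ 0.59791771 -0.20972111  0.16419457] [[313.33510033 197.45916642]
 [314.98289762 322.12620124]]
```

View pics/w8c.png

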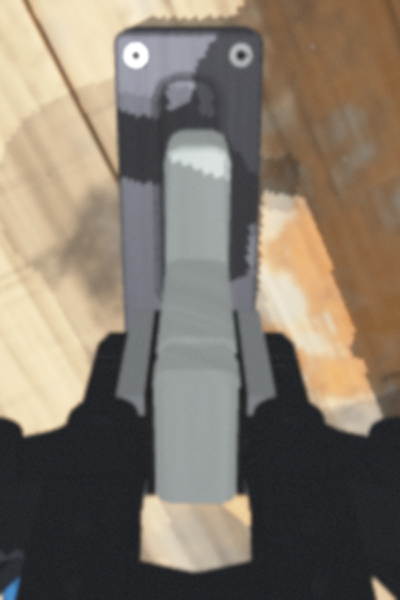

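The die midline appears about 3 mm to tool −y of the punch. I check the long direction from the two visible screws.

```bash
python3 - <<'E'
from h import *
p=np.load('w8.npy',allow_pickle=True).item()
X=ray(p,np.array([(136,56),(241,55)])/2+[220,100],.036)[:,:2]*1000
X2=ray(p,np.array([(136,56),(241,55)])/2+[220,102.7],.036)[:,:2]*1000
a=np.radians(155.5);y=np.array([np.cos(a),np.sin(a)]);x=np.array([-np.sin(a),np.cos(a)])
for Z in(X,X2):
    c=Z.mean(0)-56.7*x;print(c,'shift x,y from tcp',(c-[597.8,-209.9])@x,(c-[597.8,-209.9])@y)
d=X[1]-X[0];print(np.degrees(np.arctan2(d[1],d[0]))%180)
E
```

```text
[ 599.80141866 -208.02907516] shift x,y from tcp -2.532443941213808 -1.0453535809784444
[ 600.62527886 -206.23120455] shift x,y from tcp -4.510085823501729 -1.0494696560940362
156.06680678242222
```

Request:
drive_tool([
  [0,-1.5,-3,20,0],
  [0,-1.5,-3,45,0],
  [0,-1.5,-3,65,0],
  [0,-1.5,-3,73,0],
  [0,-1.5,-3,73,0],
  [0,-1.5,-3,73,0],
])

```text
time: 19.08
eef_pos: [0.6025, -0.2097, 0.0931]
ee_rot: [-0.0, -0.542, 0.841, -0.0]
wrist_force: [0.1, -0.0, -2.4]
grip_width: 0.0155
finger_force: 50.1
```

Request:
drive_tool([
  [0,0,0,2,0],
  [0,0,0,4,0],
  [0,0,0,6,0],
  [0,0,0,8,0],
  [0,0,0,10,0],
  [0,0,0,10,0],
])

```text
time: 19.58
eef_pos: [0.6022, -0.2102, 0.0821]
ee_rot: [-0.0, -0.541, 0.841, 0.0]
wrist_force: [0.1, 1.1, -2.5]
grip_width: 0.0154
finger_force: 50.1
```

Request:
drive_tool([
  [0,0,0,2,0],
  [0,0,0,4,0],
  [0,0,0,6,0],
  [0,0,0,8,0],
  [0,0,0,10,0],
  [0,0,0,12,0],
  [0,0,0,12,0],
])

```text
time: 20.17
eef_pos: [0.6026, -0.2103, 0.0708]
ee_rot: [-0.0, -0.541, 0.841, -0.0]
wrist_force: [-0.8, -0.1, 1.4]
grip_width: 0.0157
finger_force: 50.6
```

Request:
drive_tool([
  [0,0,0,0.7,0],
  [0,0,0,1.4,0],
  [0,0,0,1.4,0],
])

```text
time: 20.42
eef_pos: [0.6027, -0.2103, 0.0707]
ee_rot: [0.0, -0.541, 0.841, -0.0]
wrist_force: [-4.3, 2.3, 11.0]
grip_width: 0.0153
finger_force: 52.2
```

Request:
drive_tool([
  [40,0,0,-1,0],
  [60,0,0,-1,0],
  [60,0,0,-1,0],
  [60,0,0,-1,0],
  [60,0,0,-40,0],
  [60,0,0,-80,0],
  [60,0,0,-120,0],
  [60,0,0,-155,0],
  [60,0,0,-165,0],
  [60,0,0,-165,0],
])

```text
time: 21.25
eef_pos: [0.6044, -0.2107, 0.2386]
ee_rot: [0.003, -0.541, 0.841, -0.002]
wrist_force: [0.1, 0.4, -1.2]
grip_width: 0.0602
finger_force: 0.0
```

```bash
python3 - <<'E'
from h import *
print(tool([.4859,.3164,.22],104));
p=camera_params('wrist');im=read_camera('wrist')
u,v=proj(p,[[.602,-.21,.06]])[0].astype(int);cv2.imwrite('pics/w9c.png',cv2.resize(im[v-75:v+75,u-75:u+75,::-1],(450,450),interpolation=cv2.INTER_CUBIC))
E
```

```text
(array([-430.6,  326.3,   17.2]), np.float64(51.5), np.float64(155.5), array([-0.03,  0.3 , -0.08,  0.  , -1.18, -0.4 ]))
```

View pics/w9c.png

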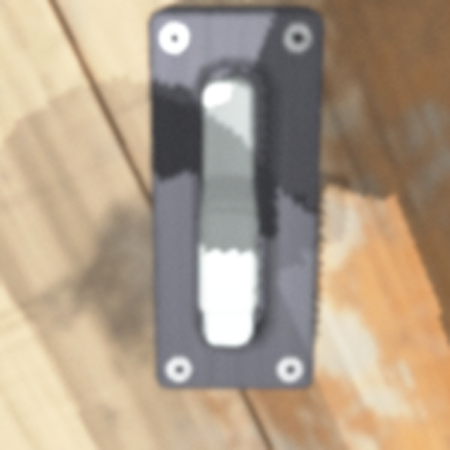

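The oblong punch lies parallel inside its pocket, down. Now the round punch from the bench, gripped along the world-x line so that it is centred across the earlier grip.

Request:
drive_tool([
  [60,-430.6,326.3,17,-24.5],
  [60,-430.6,326.3,17,-24.5],
  [60,-430.6,326.3,17,-24.5],
  [60,-430.6,326.3,17,-24.5],
  [60,-430.6,326.3,17,-24.5],
  [60,-430.6,326.3,17,-24.5],
  [60,-430.6,326.3,17,-24.5],
  [60,-430.6,326.3,17,-24.5],
  [60,-430.6,326.3,17,-24.5],
  [60,-430.6,326.3,17,-24.5],
])

```text
time: 22.13
eef_pos: [0.5097, 0.1976, 0.2196]
ee_rot: [0.001, 0.707, -0.707, -0.0]
wrist_force: [1.6, 0.8, 0.4]
grip_width: 0.06
finger_force: 0.0
```

```bash
python3 - <<'E'
from h import *
print(tool([.4859,.3164,.22],180));
E
```

```text
(array([-118.8,   23.8,   -0.4]), np.float64(0.0), np.float64(0.0), array([ 0.73,  0.17, -0.3 , -0.  , -1.1 , -0.73]))
```

Request:
drive_tool([
  [60,-118.8,23.8,0,0],
  [60,-118.8,23.8,0,0],
  [60,-118.8,23.8,0,0],
  [60,-118.8,23.8,0,0],
  [60,-118.8,23.8,0,0],
  [60,-118.8,23.8,0,0],
])

```text
time: 22.63
eef_pos: [0.4867, 0.3146, 0.2195]
ee_rot: [0.001, 0.707, -0.707, 0.0]
wrist_force: [0.4, -0.4, 0.4]
grip_width: 0.0602
finger_force: 0.0
```

```bash
python3 - <<'E'
from h import *
print(tool([.4859,.3164,.067],180))
p=camera_params('wrist');im=read_camera('wrist')
u,v=proj(p,[[.4859,.3164,.094]])[0];print(u,v);u,v=int(u),int(v);cv2.imwrite('pics/w10c.png',cv2.resize(im[v-75:v+75,u-75:u+75,::-1],(450,450),interpolation=cv2.INTER_CUBIC))
E
```

```text
(array([ -2.1,   0.5, 152.5]), np.float64(0.1), np.float64(0.1), array([ 0.91,  0.22, -0.24, -0.  , -1.12, -0.91]))
317.6097966370263 199.7931644195131
```

View pics/w10c.png

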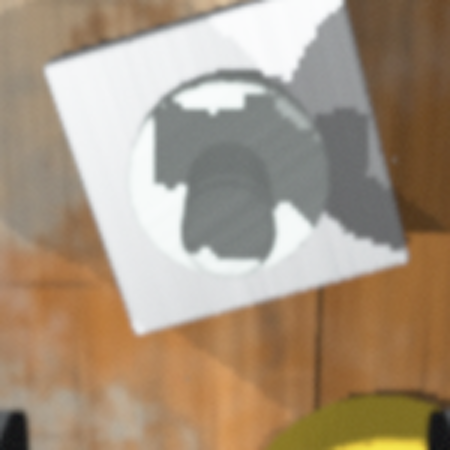

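The round punch stands upright on the block, its shank top near crop (228,225) where I expected it. Gripping.

Request:
drive_tool([
  [60,-1,0,35,0],
  [60,-1,0,75,0],
  [60,-1,0,110,0],
  [60,-1,0,140,0],
  [60,-1,0,152,0],
  [60,-1,0,152,0],
  [60,-1,0,152,0],
])

```text
time: 23.27
eef_pos: [0.4876, 0.3145, 0.0687]
ee_rot: [-0.001, -0.707, 0.708, -0.0]
wrist_force: [0.1, 0.7, 0.9]
grip_width: 0.0601
finger_force: 0.0
```

Request:
drive_tool([
  [0,0,0,0,0],
  [0,0,0,0,0],
  [0,0,0,0,0],
  [0,0,0,0,0],
  [0,0,0,0,0],
  [0,0,0,0,0],
  [0,0,0,0,0],
], squeeze=50)

```text
time: 23.85
eef_pos: [0.488, 0.3163, 0.0706]
ee_rot: [-0.001, 0.707, -0.707, 0.0]
wrist_force: [-1.6, -0.8, 7.0]
grip_width: 0.0248
finger_force: 49.0
```

Request:
drive_tool([
  [0,0,0,-30,0],
  [0,0,0,-60,0],
  [0,0,0,-95,0],
  [0,0,0,-95,0],
  [0,0,0,-95,0],
])

```text
time: 24.27
eef_pos: [0.4879, 0.3169, 0.1664]
ee_rot: [-0.002, 0.707, -0.707, -0.0]
wrist_force: [0.0, -0.2, -3.8]
grip_width: 0.0252
finger_force: 50.3
```

```bash
python3 - <<'E'
from h import *
print(tool([.4467,-.0389,.16],180))
E
```

```text
(array([355.8,  41.3,   4.8]), np.float64(0.0), np.float64(0.0), array([ 0.91,  0.26, -0.31, -0.  , -0.99, -0.91]))
```

Request:
drive_tool([
  [0,356,41,0,0],
  [0,356,41,0,0],
  [0,356,41,0,0],
  [0,356,41,0,0],
  [0,356,41,0,0],
  [0,356,41,0,0],
  [0,356,41,0,0],
  [0,356,41,0,0],
  [0,356,41,0,0],
  [0,356,41,0,0],
])

```text
time: 25.1
eef_pos: [0.4437, -0.0438, 0.1625]
ee_rot: [-0.001, -0.706, 0.708, 0.001]
wrist_force: [-1.2, 0.1, -2.3]
grip_width: 0.025
finger_force: 50.1
```

Request:
drive_tool([
  [0,0,0,0,0],
  [0,0,0,0,0],
  [0,0,0,0,0],
])

```text
time: 25.35
eef_pos: [0.4462, -0.0395, 0.1635]
ee_rot: [0.0, 0.707, -0.707, -0.0]
wrist_force: [0.2, -0.0, -3.0]
grip_width: 0.0249
finger_force: 50.1
```

```bash
python3 - <<'E'
from h import *
print(tool([.4467,-.0389,.16],180))
p=camera_params('wrist');im=read_camera('wrist');s=robot.state()
cv2.imwrite('pics/w11c.png',cv2.resize(im[100:400,220:420,::-1],(400,600),interpolation=cv2.INTER_CUBIC))
print((proj(p,[[.4467,-.0389,.036],s['eef_pos']+[0,0,.025]])-[220,100])*2)
E
```

```text
(array([-0.6, -0.5,  3.5]), np.float64(0.0), np.float64(0.0), array([ 0.35,  0.05, -0.58, -0.  , -0.94, -0.35]))
[[192.38562642 194.65453268]
 [191.86090663 436.5004045 ]]
```

View pics/w11c.png

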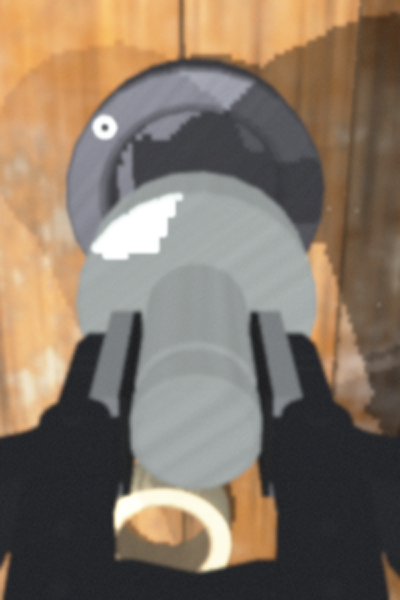

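The punch (columns centred at 197) and the round die (67 to 323, centred at 195) are aligned to about 1 mm. Lowering.

Request:
drive_tool([
  [0,-0.6,-0.8,20,0],
  [0,-0.6,-0.8,45,0],
  [0,-0.6,-0.8,62,0],
  [0,-0.6,-0.8,70,0],
  [0,-0.6,-0.8,70,0],
  [0,-0.6,-0.8,70,0],
])

```text
time: 25.9
eef_pos: [0.4475, -0.039, 0.0942]
ee_rot: [0.0, 0.708, -0.707, -0.0]
wrist_force: [-0.1, -0.6, -2.2]
grip_width: 0.0249
finger_force: 50.0
```

Request:
drive_tool([
  [0,0,0,2,0],
  [0,0,0,4,0],
  [0,0,0,6,0],
  [0,0,0,8,0],
  [0,0,0,10,0],
  [0,0,0,10,0],
])

```text
time: 26.4
eef_pos: [0.447, -0.0396, 0.0838]
ee_rot: [-0.0, -0.707, 0.707, 0.0]
wrist_force: [0.2, 0.1, -3.1]
grip_width: 0.0248
finger_force: 50.0
```

Request:
drive_tool([
  [0,0,0,2,0],
  [0,0,0,4,0],
  [0,0,0,6,0],
  [0,0,0,8,0],
  [0,0,0,9,0],
  [0,0,0,9,0],
])

```text
time: 26.9
eef_pos: [0.447, -0.0396, 0.0747]
ee_rot: [0.0, 0.707, -0.707, -0.0]
wrist_force: [-0.3, -0.1, -3.0]
grip_width: 0.0245
finger_force: 50.0
```

Request:
drive_tool([
  [0,0,0,1,0],
  [0,0,0,2,0],
  [0,0,0,2.7,0],
  [0,0,0,2.7,0],
])

```text
time: 27.23
eef_pos: [0.4473, -0.0396, 0.0726]
ee_rot: [0.0, 0.707, -0.707, 0.0]
wrist_force: [-1.9, 0.3, 3.0]
grip_width: 0.0248
finger_force: 51.0
```

Contact with the floor at the expected height. Release, retreat and check.

Request:
drive_tool([
  [40,0,0,0,0],
  [60,0,0,0,0],
  [60,0,0,0,0],
  [60,0,0,0,0],
  [60,0,0,-40,0],
  [60,0,0,-80,0],
  [60,0,0,-120,0],
  [60,0,0,-155,0],
  [60,0,0,-165,0],
  [60,0,0,-165,0],
])

```text
time: 28.07
eef_pos: [0.4491, -0.0391, 0.2409]
ee_rot: [-0.003, 0.707, -0.707, 0.002]
wrist_force: [1.0, -0.2, -0.9]
grip_width: 0.06
finger_force: 0.0
```

```bash
python3 - <<'E'
from h import *
p=camera_params('wrist');im=read_camera('wrist');t=read_camera('top')
u,v=proj(p,[[.447,-.0395,.05]])[0].astype(int)
a=cv2.resize(im[v-75:v+75,u-75:u+75],(400,400),interpolation=cv2.INTER_CUBIC);b=cv2.resize(t[140:280,200:480],(800,400)[0:2],interpolation=cv2.INTER_CUBIC)[:, :]
b=cv2.resize(b,(400,200));s=read_camera('scene')[140:260,220:440];s=cv2.resize(s,(400,200))
cv2.imwrite('pics/fin.png',np.hstack([a,np.vstack([b,s])])[...,::-1])
E
```

```text
(no output)
```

View pics/fin.png

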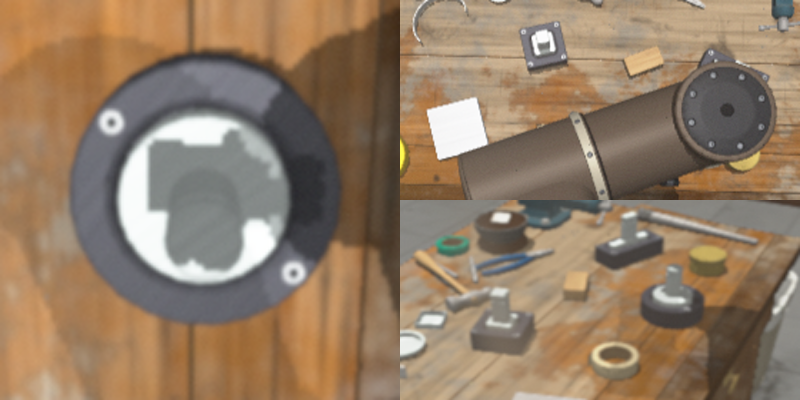

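All three punches stand upright in their own dies. The round one is at crop (205,195), concentric in its die. The tape and the sanding block are where they were.

```bash
python3 -c "
from cell import robot
print(robot.job_done())"
```

```text
the job is handed in; nothing more can be done
None
```

The job is handed in at about 28 s: all three punches stand upright on their pocket floors in their own dies, judged by contact heights, low forces and final pictures, and the tape and sanding block were not touched.

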